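# Find the bite of a worn case key and latch the lid

### The arm

A 6-joint arm with a two-finger parallel gripper is mounted at the origin on the work surface. World frame = base frame: x ahead of the robot, y to its left, z up, the work surface at z = 0. Lengths are in m, angles in rad, forces in N, time in s.
With the tool pointing down it reaches from about 0.275 to 0.75 m from the base axis. Payload 10.2 kg.
Tool frame: the origin (TCP) lies at the centre of the arm's flange, where the gripper is bolted on; the fingertips stand 166 mm ahead of it and the grasp point (between the pads) lies 147 mm ahead of it (r.tcp_to_tips is the distance from the TCP to the fingertips, in m); x points along the fingers, z is the direction in which the jaws open and shut, and the axes are right-handed (so a half turn about x gives the same grasp; the last joint's range is limited). The gripper opens to 88 mm and grips with 3 to 60 N. Pads are 18 mm wide; open, the fingers measure 123 mm over their backs; the gripper's body (75 mm by 187 mm) begins 45 mm behind the grasp point.
Start: joints at [0.93, 0.313, 1.498, -0, 1.331, -0.223], TCP at [0.213, 0.48, 0.405] pointing down, gripper open.
Joint ranges: [-2.94, 2.94], [-0.97, 2.17], [0.19, 2.56], [-1.23, 4.37], [0.02, 3.11], [-2.88, 2.88]. Speed limits (rad/s): [2.39, 2.39, 3.01, 3.14, 3.14, 3.14].

### API

Orientations are given as a rotation vector (axis times angle).
In Python, from rig import r, vision gives the robot as it stands. The module is installed in compiled form; this text tells all that it offers.
- The arm moves only by the tool apply_moves, never from a script. Its argument "motion" is a list of rows, each a list of 3 entries, a list of its own where there are three numbers: the finger opening in mm, from 0 to 88.1, then the shift along the tool's x, y, z in units of 250 mm (1.0 is 250 mm), then the turn about the tool's x in units of 90 degrees (1.0 is 90 degrees). In form: [[grip, [dx, dy, dz], twist], ...]. A call has 1 to 5 rows; each row shifts and turns the commanded pose from where the row before left it, along the tool's axes as they then stand; what a row does not reach is not made up. A row lasts 1/12 s, in which the tool goes at most 41.7 mm and 7.16 degrees, less where a joint would pass 70% of its speed; a pose out of reach is approached as far as the arm can. A call with a number of a shift or a turn outside -1 to 1 is refused whole. A call with a gripper value outside its range is refused whole. The fingers move at their own pace and stop on an object; the grip force is fixed at half the most. Time passes only in rows, so rows that do not move let the fingers close. It gives the time, the measured TCP pose, the force and the opening at its end, in the units of the state.
- r.get_state(): the state, without advancing time (a new reading comes with each control period).
- vision.snapshot(name): name is "scene" or "side" or "wrist"; returns the picture (480x640x3 uint8, red, green, blue); there is no depth.
- vision.calibration(name): a dict with "intrinsics" (3x3 intrinsics, pixels), "D" ([k1, k2, p1, p2, k3] as OpenCV has them; the pictures are not rectified), "extrinsics" (4x4, takes a point from camera to world coordinates); the wrist camera has in their place "tool_from_camera" (4x4, takes a point from camera to tool coordinates, whose origin is the TCP and whose axes are the tool frame's). Camera axes: x right, y down, z forward; pixel columns grow to the right and rows downward; lengths in m; the calibration is good to about 2 mm. A picture is of the moment at which its call begins: read the wrist's pose just before it. calibration takes no time and is no camera call.
- r.hand_in(): hands the job in, once; it reports no verdict.
The state is a dict: "time": time; "joint_pos": joint angles; "qd": joint speeds; "effort": joint torques, N m; "position": TCP position; "tool_rot": TCP orientation; "force": force on the tool from outside, world axes, zero at the start; "moment": the same for the moment, N m; "gripper_width": finger opening in m.
Only numpy, scipy, OpenCV 4.12 (cv2) and the standard library are available. Lean on these libraries where they do the work, as an engineer would, in place of code of your own. Each camera call takes 0.05 s, during which the arm holds its last target. There are 200 camera calls.

### The job

Lock the sloping canister case with the T-shaped key that stands in its lock: press the key in lightly and, keeping up that light pressure, turn it gently back and forth until it finds its slot. Push it fully home, turn it clockwise until the latch arm stops under the keeper on the lid, and let go, leaving the key in. Never press hard enough to bottom the lock's spring, turn the latch only with the key, and leave the canisters and the screwdriver alone.

Things in the scene. Friction and masses are not known exactly. Their poses are not given: they have to be found in the camera images.
- case: Plywood storage case fixed to the bench, 270 mm deep (x, away from its low front), 240 mm wide (y). Origin on the bench near the middle: the front is at x = -130 mm, the back at 140 mm. Its face slopes 30 degrees, rising evenly from 70 mm high at the front to 197 mm at x = 90 mm, then a flat top. The lock's axis meets the face at x = 20 mm, y = 0.
- key_grip (a point): Middle of the steel T-bar of the key, on the lock's axis, 71 mm off the face (along the axis) when the key is fully out, 55 mm when home. The bar is 80 mm long, 12 mm thick, 30 mm tall along the axis (15 mm each side of this point), on a 14 mm shaft; 25 mm or more is free all round it. z points out of the lock along the axis, x along the bar, y across its 12 mm thickness. Turning the key does not shift this point.
- key (a joint): Turn of the key in rad, clockwise positive seen from outside (looking down into the lock). At 0 the bar points straight up the slope (along the case's depth). Range -0.9 to 1.5; it turns with slight friction (0.05 N m) and starts between -0.2 and 0.2.
- key_press (a joint): How far the key is pushed in along the lock's axis, m: 0 fully out (start), 0.016 home (collar on its shaft meets the barrel). 3 N of friction holds it where left. Its end meets a sprung floor in the lock at 0.003. Off the slot, pushing only compresses that floor (key at 0.011 at most); the key goes home only in the slot.
- keyhole (a point): Middle of the outer face of the brass lock barrel (44 mm across, 22 mm high); z out along the lock's axis, leaning 30 degrees from vertical to the low front; x up the slope.
- key_tail (a point): End of the key in the lock. The slot inside is unseen and differs each time: at a key turn (joint key) between -0.65 and 0.65 rad, catching within about 0.05 rad either side (rising a little from 0.15 rad off). With the key pressed lightly the floor springs up round the key's end there, in about 0.1 s: the push-back vanishes and the key can go in further and turns the latch.
- lock_floor (a joint): Compression of the sprung floor in the lock, m: 0 at rest, 0.008 bottomed. It pushes back with 2.4 N plus 1.2 N per mm. Light pressure is 0.002 to 0.005 (5 to 8 N, plus the 3 N of friction); above 0.0068 counts as pressing hard. It returns to 0 when the key finds its slot.
- latch (a joint): Turn of the latch arm in rad, clockwise positive: 0 open (start), 0.6 at its stop, with the arm pointing down the slope under the keeper. It moves only with the key, once the key is in its slot (play about 0.05 rad either way), and takes 0.2 N m. It cannot turn below 0.
- latch_tip (a point): Round tip of the dark steel latch arm, 90 mm from the lock's axis, 7 mm off the face. The arm is 16 mm wide, lies 4 to 10 mm off the sloping face and turns about the lock's axis round the foot of the barrel. At its stop it points straight down the slope, under the keeper: a dark steel bridge 18 to 22 mm off the face, 72 mm from the axis. Not to be pushed by the gripper.
- canister_tall: Loose bystander: cardboard canister with black lid, upright, 67 mm across, 123 mm tall, beside the case. Origin at the middle of its foot.
- canister_short: Loose bystander: cardboard canister with black lid, upright, 67 mm across, 93 mm tall, on the other side of the case. Origin at the middle of its foot.
- screwdriver: Loose bystander: screwdriver with wooden handle, 190 mm long, lying on the bench beside the case. Lies along its x.

How it is judged:
On the way:
1. the key has found its slot and is pushed home (at least 13.5 of 16 mm) (value of joint key_press above 0.0135 m), for 0.1 s.
At the end, for the whole second after the job is handed in: The key is home (pushed in at least 13.5 of its 16 mm), the latch arm is turned clockwise at least 0.5 of its 0.6 rad under the keeper, and both are at rest (value of joint key_press above 0.0135 m and value of joint latch above 0.5 rad and velocity of joint latch between -0.05 and 0.05 rad/s and velocity of joint key_press between -0.05 and 0.05 m/s); the robot touches nothing.
It fails at once if the key was pressed so hard that the lock's spring was compressed beyond 6.8 mm (value of joint lock_floor above 0.0068 m).
It fails at once if the gripper pushed the latch arm itself (contact force between the fingers and latch above 3 N).
It fails at once if a canister or the screwdriver was shifted by more than 30 mm (distance of any of canister_tall, canister_short, screwdriver from where it was at the start of the episode above 0.03 m).
It fails at once if a canister was tipped (angle between any of canister_tall, canister_short's own z axis and vertical above 0.4 rad).
It also fails if it takes over 64 s, if anything falls off the work surface, if the arm or the gripper's body presses on something with over 40 N, if the wrist force passes 120 N, or if a joint passes its speed limit or range.

## Working session

There is one attempt and no reset: what is moved stays moved. The work goes in short steps, Python scripts to look and compute and a tool call to move; the robot and the scene stay as the last step left them, time stands still between calls to the robot, and variables do not carry over. Pictures are saved under pics/ and viewed, about 8 in all and at most 12, crops included, and the job is handed in when it is done.

Besides the shell and the picture viewer there is one more tool, called after "Request:" by a JSON object that holds its "fn" and its "kwargs", one argument or row to a line. apply_moves: Moves the arm, as the interface text tells. Shifts and turns lie within -1 to 1; 1 stands for 250 mm of shift or 90 degrees of turn. Its arguments: {"type":"object","properties":{"motion":{"type":"array"}},"required":["motion"]}

```bash
mkdir -p pics; python3 - <<'E'
from rig import r, vision
import cv2,numpy as np
np.set_printoptions(precision=4,suppress=True)
print(r.get_state(), r.tcp_to_tips)
for n in ["scene","side","wrist"]:
    im=vision.snapshot(n); cv2.imwrite(f"pics/{n}0.png",im[:,:,::-1]); print(n,vision.calibration(n))
E
```

```text
{'time': 0.0, 'joint_pos': array([ 0.9296,  0.3134,  1.4985, -0.    ,  1.331 , -0.2234]), 'qd': array([-0.0002, -0.0002,  0.0023,  0.0001,  0.0016,  0.0008]), 'effort': array([ -0.0007, -40.2208, -25.2273,   0.0694,   0.0352,  -0.0001]), 'position': array([0.213 , 0.4798, 0.4042]), 'tool_rot': array([-0.8967,  1.3796,  0.896 ]), 'force': array([-0.2298,  1.1206, -0.0402]), 'moment': array([-0.0355,  0.0223, -0.0486]), 'gripper_width': 0.08807973749298777} 0.166
scene {'intrinsics': array([[436.8911,   0.    , 317.5288],
       [  0.    , 436.8911, 245.1427],
       [  0.    ,   0.    ,   1.    ]]), 'D': array([-0.0501,  0.    ,  0.    ,  0.    ,  0.    ]), 'extrinsics': array([[-0.4837,  0.6585, -0.5766,  1.2408],
       [ 0.8752,  0.3713, -0.3101,  0.4489],
       [ 0.0098, -0.6546, -0.7559,  0.9434],
       [ 0.    ,  0.    ,  0.    ,  1.    ]])}
side {'intrinsics': array([[530.2071,   0.    , 315.0164],
       [  0.    , 530.2071, 239.6599],
       [  0.    ,   0.    ,   1.    ]]), 'D': array([0.0112, 0.    , 0.    , 0.    , 0.    ]), 'extrinsics': array([[ 0.8039, -0.4154,  0.4256,  0.1208],
       [-0.5947, -0.5646,  0.5724, -0.5639],
       [ 0.0025, -0.7133, -0.7009,  1.0077],
       [ 0.    ,  0.    ,  0.    ,  1.    ]])}
wrist {'intrinsics': array([[359.511 ,   0.    , 322.4414],
       [  0.    , 359.511 , 240.426 ],
       [  0.    ,   0.    ,   1.    ]]), 'D': array([-0.0741,  0.    ,  0.    ,  0.    ,  0.    ]), 'tool_from_camera': array([[-0.0001, -0.3202,  0.9473,  0.0192],
       [-0.0003, -0.9473, -0.3202,  0.0834],
       [ 1.    , -0.0003,  0.    , -0.0007],
       [ 0.    ,  0.    ,  0.    ,  1.    ]])}
```

View pics/scene0.png

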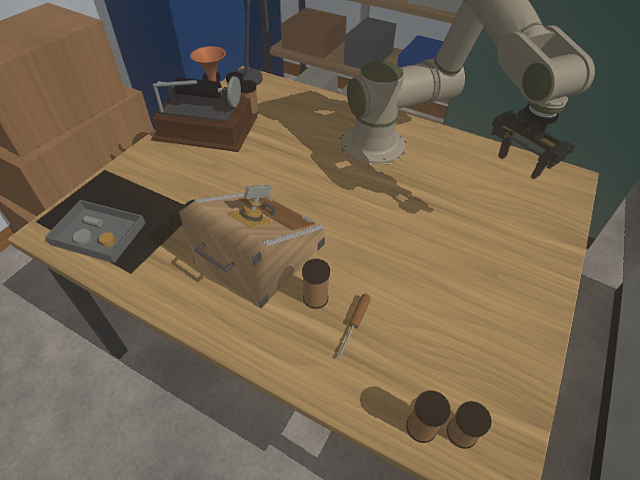

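View pics/side0.png

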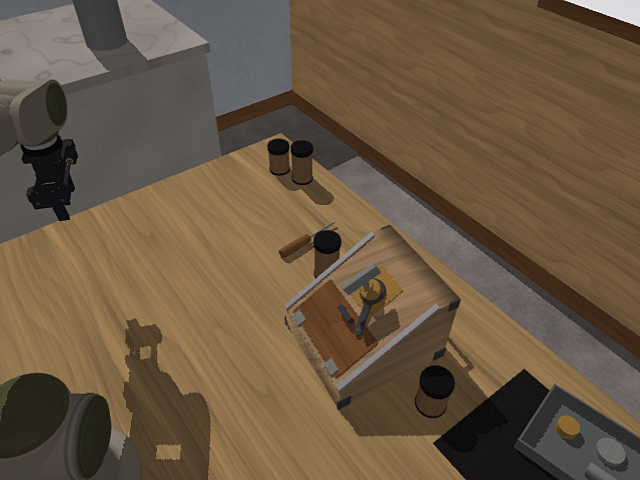

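The scene view shows the case around px (255,240), with the T-bar at about (257,192). The side view shows the key at about (370,300) and the low front facing the robot. I'll make enlarged crops next.

```bash
python3 - <<'E'
import cv2,numpy as np
a=cv2.imread("pics/scene0.png")[165:315,165:365]; b=cv2.imread("pics/side0.png")[210:410,270:470]
cv2.imwrite("pics/crop0.png",np.hstack([cv2.resize(a,None,fx=2,fy=2,interpolation=2)[:,:],cv2.resize(b,(400,400),interpolation=2)[:300]]) if 0 else np.vstack([cv2.resize(a[:75],(800,300),interpolation=2),cv2.resize(b[40:115,40:140],(800,600),interpolation=2)[:300*2]])[:900][:600])
cv2.imwrite("pics/crop0.png",np.hstack([cv2.resize(a[:100,40:140],(400,400),interpolation=2),cv2.resize(b[40:140,30:130],(400,400),interpolation=2)]))
E
```

```text
(no output)
```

View pics/crop0.png

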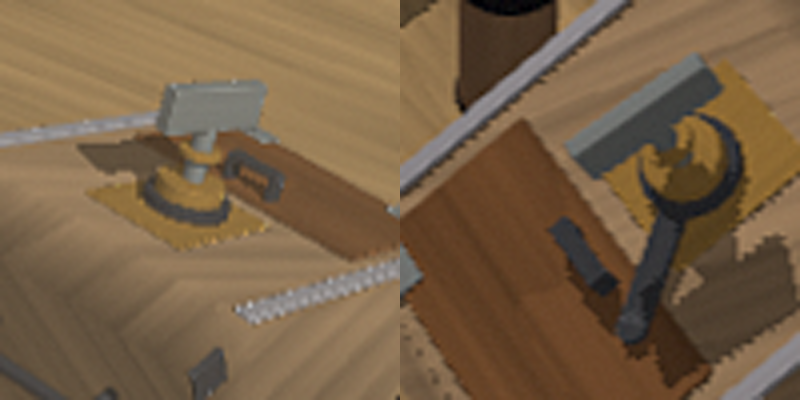

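The enlarged crops put the bar centre at about (258,192) in the scene view and (361,279) in the side view. The latch arm points down to (457,582)/4 in the side crop. Now I'll triangulate.

```bash
cat > h.py <<'E'
from rig import r, vision
import cv2,numpy as np
from scipy.spatial.transform import Rotation as R
np.set_printoptions(precision=4,suppress=True)
def ray(n,px,st=None):
    c=vision.calibration(n)
    p=cv2.undistortPoints(np.array([[px]],float),c["intrinsics"],c["D"])[0,0]
    if n=="wrist":
        st=st or r.get_state(); T=np.eye(4);T[:3,:3]=R.from_rotvec(st["tool_rot"]).as_matrix();T[:3,3]=st["position"]
        E=T@c["tool_from_camera"]
    else: E=c["extrinsics"]
    d=E[:3,:3]@np.array([p[0],p[1],1]); return E[:3,3],d/np.linalg.norm(d)
def onz(n,px,z,st=None):
    o,d=ray(n,px,st); return o+d*(z-o[2])/d[2]
def tri(a,b):
    (o1,d1),(o2,d2)=a,b
    t=np.linalg.lstsq(np.c_[d1,-d2],o2-o1,rcond=None)[0]
    p,q=o1+d1*t[0],o2+d2*t[1]; return (p+q)/2,np.linalg.norm(p-q)
E
python3 - <<'E'
from h import *
S=lambda x,y:ray("scene",(205+x/4,165+y/4)); D=lambda x,y:ray("side",(300+(x-400)/4,250+y/4))
print("grip",tri(S(213,107),D(645,117)))
print("ends",tri(S(265,102),D(708,70)),tri(S(161,113),D(582,164)))
print("ends2",tri(S(161,113),D(708,70)),tri(S(265,102),D(582,164)))
a,b=onz("side",(288,305),.075),onz("side",(337,388),.075)
c,d=onz("side",(383,235),.2),onz("side",(442,303),.2)
print(a,b,c,d)
for p,q in((a,b),(c,d)):print(np.linalg.norm(p-q),np.degrees(np.arctan2(*(p-q)[1::-1]))-90)
for p,q in((a,c),(b,d)):print(np.linalg.norm(p-q),np.degrees(np.arctan2(*(q-p)[1::-1])))
st=r.get_state();print(R.from_rotvec(st["tool_rot"]).as_matrix())
E
```

```text
grip (array([ 0.6072, -0.0612,  0.217 ]), np.float64(0.0027418005460756564))
ends (array([ 0.6239, -0.0445,  0.2353]), np.float64(0.059896460136513584)) (array([ 0.5917, -0.0782,  0.2007]), np.float64(0.055953932403264656))
ends2 (array([ 0.6418, -0.0701,  0.2362]), np.float64(0.0022125698481902487)) (array([ 0.5723, -0.0512,  0.1973]), np.float64(0.009242297899608775))
[0.515  0.0663 0.075 ] [ 0.476  -0.1599  0.075 ] [0.74  0.019 0.2  ] [ 0.7053 -0.191   0.2   ]
0.22959808498959955 -9.795399362976752
0.2128260893201352 -9.391432546157006
0.26170344243939603 -11.885250532379223
0.26302211132816494 -7.717026657127392
[[-0.0006 -0.914   0.4058]
 [-0.0008  0.4058  0.914 ]
 [-1.      0.0002 -0.0009]]
```

Request:
{"fn": "apply_moves", "kwargs": {
  "motion": [
    [88,[-0.13,0,0],0],
    [88,[-0.13,0,0],0],
    [88,[-0.13,0,0],0],
    [88,[0,-0.129,-0.074],0],
    [88,[0,-0.129,-0.074],0]
  ]
}}

```text
time: 0.57
position: [0.2566, 0.4196, 0.5035]
tool_rot: [-0.898, 1.374, 0.899]
force: [0.4, 0.1, -0.6]
gripper_width: 0.088
```

Request:
{"fn": "apply_moves", "kwargs": {
  "motion": [
    [88,[0,-0.129,-0.074],0],
    [88,[0,-0.129,-0.074],0],
    [88,[0,-0.129,-0.074],0],
    [88,[0,-0.129,-0.074],0],
    [88,[0,-0.129,-0.074],0]
  ]
}}

```text
time: 0.98
position: [0.3674, 0.2683, 0.5022]
tool_rot: [-0.896, 1.378, 0.896]
force: [1.0, 0.0, 0.2]
gripper_width: 0.0883
```

Request:
{"fn": "apply_moves", "kwargs": {
  "motion": [
    [88,[0,-0.129,-0.074],0],
    [88,[0,-0.129,-0.074],0],
    [88,[0,-0.129,-0.074],0],
    [88,[0,-0.129,-0.074],0],
    [88,[0,-0.129,-0.074],0]
  ]
}}

```text
time: 1.4
position: [0.4774, 0.1182, 0.5021]
tool_rot: [-0.896, 1.379, 0.896]
force: [0.9, 1.1, 0.3]
gripper_width: 0.0878
```

Request:
{"fn": "apply_moves", "kwargs": {
  "motion": [
    [88,[0,-0.129,-0.074],0],
    [88,[0,-0.129,-0.074],0],
    [88,[0,-0.129,-0.074],0],
    [88,[0,0,0],-0.05],
    [88,[0,0,0],-0.05]
  ]
}}

```text
time: 1.82
position: [0.5436, 0.0281, 0.5012]
tool_rot: [-1.015, 1.322, 1.017]
force: [-0.7, -0.2, 0.4]
gripper_width: 0.0882
```

```bash
python3 - <<'E'
from h import *
st=r.get_state(); print(st); print(R.from_rotvec(st["tool_rot"]).as_matrix())
cv2.imwrite("pics/w1.png",vision.snapshot("wrist")[:,:,::-1])
E
```

```text
{'time': 1.8167, 'joint_pos': array([-0.1636,  0.3105,  1.2532, -0.    ,  1.5797, -1.4744]), 'qd': array([ 0.034 , -0.029 ,  0.0189,  0.0037,  0.0032, -0.94  ]), 'effort': array([ -2.2765, -39.6489, -27.0145,  -0.1325,   0.004 ,   1.3069]), 'position': array([0.5436, 0.0281, 0.5012]), 'tool_rot': array([-1.0147,  1.3223,  1.0168]), 'force': array([-0.6609, -0.2384,  0.3867]), 'moment': array([-0.0062,  0.0354,  0.012 ]), 'gripper_width': 0.08818340350009155}
[[-0.0018 -0.9664  0.2571]
 [ 0.0003  0.2571  0.9664]
 [-1.      0.0018 -0.0002]]
```

View pics/w1.png

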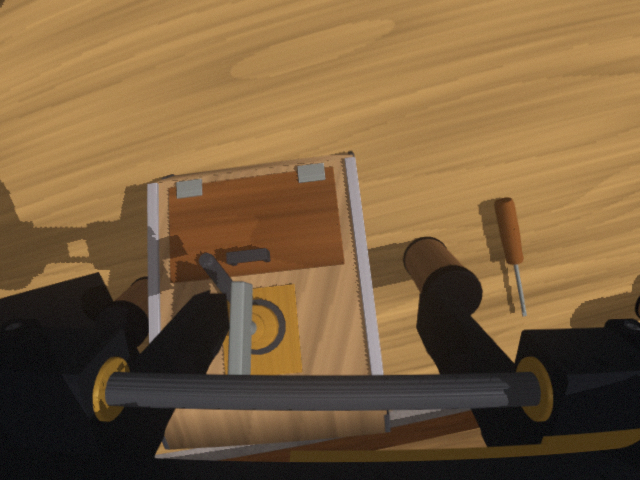

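The wrist view shows the bar's low end at about (241,285), aligned with image vertical. The latch tip is at (207,261) and the keeper at (248,256). I'll check the lateral position of the bar from this view.

```bash
python3 - <<'E'
from h import *
st=r.get_state()
a=onz("wrist",(241,284),.21,st);b=onz("wrist",(240,372),.247,st)
print("bar low end top",a,"near mid",b,np.degrees(np.arctan2(*(b-a)[1::-1])))
# rails : slope lines: left rail low end (153,184) high (157,455?), right (352,155),(387,430)
for px in((153,184),(352,156)):print(onz("wrist",px,.075,st))
for px in((157,457),(385,430)):print(onz("wrist",px,.2,st))
print("keeper",onz("wrist",(248,256),.157-.036+.018,st),"tip",onz("wrist",(207,261),.13,st))
E
```

```text
bar low end top [ 0.5709 -0.0496  0.21  ] near mid [ 0.6298 -0.0626  0.247 ] -12.47374910959951
[ 0.4788 -0.1576  0.075 ]
[0.5071 0.0715 0.075 ]
[ 0.7524 -0.215   0.2   ]
[0.7713 0.036  0.2   ]
keeper [ 0.571 -0.058  0.139] tip [ 0.5683 -0.1052  0.13  ]
```

Request:
{"fn": "apply_moves", "kwargs": {
  "motion": [
    [88,[0,-0.112,-0.092],0],
    [88,[0,-0.112,-0.092],0],
    [88,[0,-0.112,-0.091],0],
    [88,[0.1,0,0],-0.016],
    [88,[0.12,0,0],0]
  ]
}}

```text
time: 2.28
position: [0.6067, -0.0596, 0.4474]
tool_rot: [-1.034, 1.31, 1.029]
force: [0.3, 0.8, -0.0]
gripper_width: 0.088
```

Request:
{"fn": "apply_moves", "kwargs": {
  "motion": [
    [88,[0.12,0,0],0],
    [88,[0.1,0,0],0],
    [88,[0.06,0,0],0],
    [50,[0.04,0,0],0],
    [30,[0,0,0],0]
  ]
}}

```text
time: 2.7
position: [0.6059, -0.0579, 0.3653]
tool_rot: [-1.031, 1.314, 1.036]
force: [0.2, 0.0, 0.3]
gripper_width: 0.0765
```

Request:
{"fn": "apply_moves", "kwargs": {
  "motion": [
    [30,[0,0,0],0],
    [30,[0,0,0],0],
    [30,[0,0,0],0]
  ]
}}

```text
time: 2.95
position: [0.6061, -0.0581, 0.3686]
tool_rot: [-1.035, 1.31, 1.032]
force: [-0.2, -0.6, 0.2]
gripper_width: 0.0567
```

```bash
python3 - <<'E'
from h import *
st=r.get_state(); print(st); print(R.from_rotvec(st["tool_rot"]).as_matrix())
w=vision.snapshot("wrist")[:,:,::-1]
cv2.imwrite("pics/w2.png",w)
s=vision.snapshot("scene")[:,:,::-1][140:240,200:320];d=vision.snapshot("side")[:,:,::-1][220:320,300:420]
cv2.imwrite("pics/c2.png",np.vstack([cv2.resize(w[:,80:560],(400,400))[:,:],])if 0 else np.hstack([cv2.resize(s,(480,400),interpolation=2)[:,:400],cv2.resize(d,(480,400),interpolation=2)[:,:400]]))
E
```

```text
{'time': 2.95, 'joint_pos': array([-0.2878,  0.5252,  1.281 ,  0.    ,  1.3331, -1.6228]), 'qd': array([-0.0004,  0.0022,  0.0069, -0.    , -0.0029, -0.0027]), 'effort': array([  0.0039, -49.3291, -25.1286,  -0.0181,   0.0773,   0.0058]), 'position': array([ 0.6061, -0.0581,  0.3686]), 'tool_rot': array([-1.0351,  1.3102,  1.032 ]), 'force': array([-0.1806, -0.5851,  0.1922]), 'moment': array([-0.0076,  0.0265,  0.0159]), 'gripper_width': 0.05667511944319421}
[[ 0.0022 -0.9723  0.2336]
 [-0.0006  0.2336  0.9723]
 [-1.     -0.0023 -0.0001]]
```

View pics/w2.png

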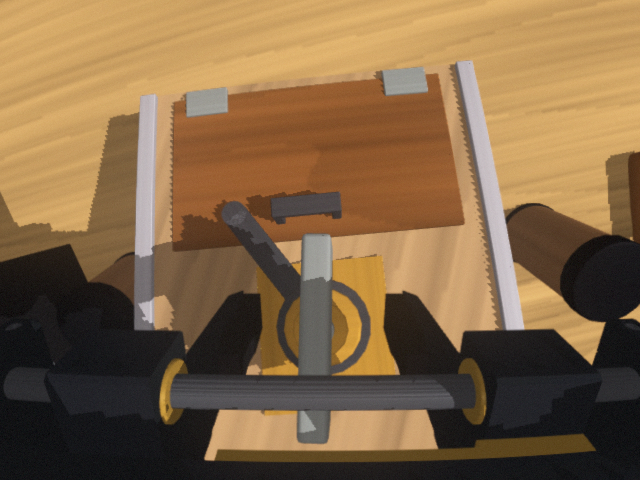

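View pics/c2.png

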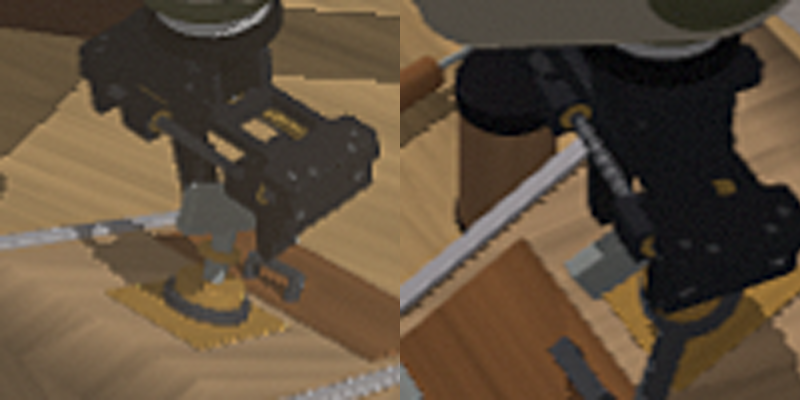

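The wrist view shows the bar from its low end at (316,235) to its high end at (313,440). The finger centre is at about x=324, so the bar sits about 3.4 mm off, and it is parallel to the pads. I'll check its position along its own length as well.

```bash
python3 - <<'E'
from h import *
st=r.get_state()
a=onz("wrist",(316.5,235),.2105,st);b=onz("wrist",(313,440),.2505,st)
print(a,b,np.linalg.norm(b-a)," mid bar top",(a+b)/2,"-> grip",(a+b)/2-.015*np.array([-.496,.07,.866]),np.degrees(np.arctan2(*(b-a)[1::-1])))
k,p,q=onz("wrist",(306,206),.139,st),onz("wrist",(148,96),.075,st),onz("wrist",(463,63),.075,st)
print(k,np.degrees(np.arctan2(*(q-p)[1::-1]))-90)
print("hinge row yaw",[np.degrees(np.arctan2(*(onz("wrist",b,.09,st)-onz("wrist",a,.09,st))[1::-1]))-90 for a,b in [((187,100),(383,74)),((175,249),(463,225))]])
E
```

```text
[ 0.5674 -0.0521  0.2105] [ 0.6313 -0.0686  0.2505] 0.07709853962449768  mid bar top [ 0.5994 -0.0603  0.2305] -> grip [ 0.6068 -0.0614  0.2175] -14.447697783394773
[ 0.5705 -0.0605  0.139 ] -8.067404539412678
hinge row yaw [np.float64(-6.769902074629883), np.float64(-8.514907552387669)]
```

Request:
{"fn": "apply_moves", "kwargs": {
  "motion": [
    [30,[0.01,-0.006,-0.012],0],
    [20,[0,0,0],0],
    [10,[0,0,0],0],
    [5,[0,0,0],0],
    [5,[0,0,0],0]
  ]
}}

```text
time: 3.52
position: [0.6069, -0.0609, 0.3647]
tool_rot: [-1.033, 1.31, 1.035]
force: [1.3, 5.7, 0.3]
gripper_width: 0.0124
```

Request:
{"fn": "apply_moves", "kwargs": {
  "motion": [
    [5,[0,0,0],0],
    [5,[0,0,0],0],
    [5,[0,0,0],0],
    [5,[0,0,0],0],
    [5,[0,0,0],0]
  ]
}}

```text
time: 3.93
position: [0.6069, -0.0608, 0.3647]
tool_rot: [-1.033, 1.31, 1.035]
force: [1.7, 5.6, 0.3]
gripper_width: 0.0127
```

```bash
cat >> h.py <<'E'
YAW=np.radians(-8); AX=np.array([-.5*np.cos(YAW),-.5*np.sin(YAW),np.sqrt(.75)])
def rep():
    F=[];M=[]
    st=r.get_state(); m=R.from_rotvec(st["tool_rot"]).as_matrix()
    h=np.degrees(np.arctan2(m[1,2],m[0,2])); phi=-(h-90-np.degrees(YAW))
    th=np.arctan(np.tan(np.radians(phi))*np.cos(np.pi/6))
    print("t",st["time"],"pos",st["position"],"w",st["gripper_width"],"heading",h,"phi",phi,"theta",th)
    print("F",st["force"],"axial",st["force"]@AX,"M",st["moment"],"press mm in tool units",-m.T@AX*.004)
E
python3 -c "from h import *; rep()"
```

```text
t 3.9333 pos [ 0.6069 -0.0608  0.3647] w 0.012729094217048528 heading 76.53897054135909 phi 5.461029458640908 theta 0.08260589202994095
F [1.717  5.6069 0.2604] axial -0.23450006200481854 M [ 1.1831 -0.316   0.1557] press mm in tool units [ 0.0035 -0.002   0.0002]
```

Request:
{"fn": "apply_moves", "kwargs": {
  "motion": [
    [5,[0,0,0.001],-0.04],
    [5,[0,0,0],-0.05],
    [5,[0,0,0],-0.05],
    [5,[0,0,0],-0.05],
    [5,[0,0,0],-0.04]
  ]
}}

```text
time: 4.35
position: [0.6067, -0.0621, 0.365]
tool_rot: [-1.306, 1.149, 1.302]
force: [-1.5, -2.9, 1.2]
gripper_width: 0.0138
```

```bash
python3 -c "from h import *; rep()"
```

```text
t 4.35 pos [ 0.6067 -0.0621  0.365 ] w 0.013837363399097823 heading 97.35471623017358 phi -15.35471623017358 theta -0.2334702980455292
F [-1.4856 -2.9034  1.2424] axial 1.6094949317278633 M [-1.354   0.1782 -0.4949] press mm in tool units [ 0.0035 -0.0019 -0.0005]
```

Request:
{"fn": "apply_moves", "kwargs": {
  "motion": [
    [5,[0,0,0],-0.06],
    [5,[0,0,0],-0.07],
    [5,[0,0,0],-0.07],
    [5,[0,0,0],-0.06],
    [5,[0,0,0],-0.05]
  ]
}}

```text
time: 4.77
position: [0.6068, -0.0631, 0.3653]
tool_rot: [-1.651, 0.858, 1.644]
force: [-3.6, -10.4, 1.7]
gripper_width: 0.0191
```

Request:
{"fn": "apply_moves", "kwargs": {
  "motion": [
    [5,[0,0,0],0],
    [5,[0,0,0],0]
  ]
}}

```text
time: 4.93
position: [0.6068, -0.0631, 0.3653]
tool_rot: [-1.648, 0.861, 1.642]
force: [-2.2, -8.5, 0.8]
gripper_width: 0.0189
```

```bash
python3 - <<'E'
from h import *
rep(); w=vision.snapshot("wrist")[:,:,::-1]; cv2.imwrite("pics/w3.png",w)
E
```

```text
t 4.9333 pos [ 0.6068 -0.0631  0.3653] w 0.01891463146612079 heading 125.0063056651274 phi -43.0063056651274 theta -0.6794547482726176
F [-2.1993 -8.5299  0.7588] axial 1.152504685402746 M [-2.3079 -0.0251 -0.5946] press mm in tool units [ 0.0035 -0.0015 -0.0013]
```

View pics/w3.png

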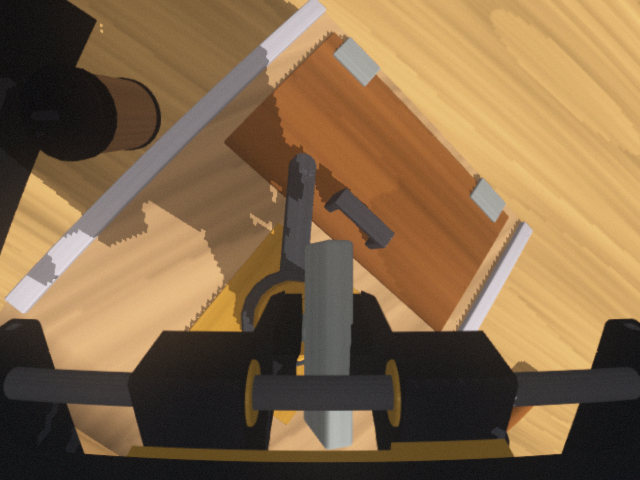

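The wrist view shows the bar still held, from (328,245) to (328,440), and the key turned counter-clockwise with the tool. The latch has stayed open, with its tip at (302,165). Next I'll press lightly.

Request:
{"fn": "apply_moves", "kwargs": {
  "motion": [
    [5,[0.0035,0.0025,-0.0053],0],
    [5,[0.0035,-0.0015,-0.0013],0],
    [5,[0.0035,-0.0015,-0.0013],0],
    [5,[0.0035,-0.0015,-0.0013],0],
    [5,[0,0,0],0]
  ]
}}

```text
time: 5.4
position: [0.6087, -0.0639, 0.3615]
tool_rot: [-1.647, 0.858, 1.642]
force: [-0.8, -7.2, -0.3]
gripper_width: 0.019
```

```bash
cat >> h.py <<'E'
_rep=rep
def rep():
    _rep(); print("depth mm",-1000*(r.get_state()["position"]-np.array([.6068,-.0620,.3650]))@AX)
E
python3 -c "from h import *; rep()"
```

```text
t 5.4 pos [ 0.6087 -0.0639  0.3615] w 0.018973359133725148 heading 125.02950566609955 phi -43.02950566609955 theta -0.6798515922922566
F [-0.7635 -7.1753 -0.315 ] axial -0.3940722984241054 M [-1.991  -0.3265 -0.5196] press mm in tool units [ 0.0035 -0.0015 -0.0014]
depth mm 4.079503828013004
```

Request:
{"fn": "apply_moves", "kwargs": {
  "motion": [
    [5,[0.0035,-0.0015,-0.0013],0],
    [5,[0,0,0],0],
    [5,[0,0,0],0]
  ]
}}

```text
time: 5.65
position: [0.6092, -0.064, 0.3607]
tool_rot: [-1.647, 0.858, 1.642]
force: [0.1, -7.3, -0.1]
gripper_width: 0.019
```

```bash
python3 -c "from h import *; rep()"
```

```text
t 5.65 pos [ 0.6092 -0.064   0.3607] w 0.019034357615023388 heading 125.03045757618925 phi -43.03045757618925 theta -0.6798678760113716
F [ 0.0818 -7.2753 -0.1024] axial -0.635451912212602 M [-1.9743 -0.3621 -0.538 ] press mm in tool units [ 0.0035 -0.0015 -0.0014]
depth mm 5.019877919223562
```

Request:
{"fn": "apply_moves", "kwargs": {
  "motion": [
    [5,[0.0035,-0.0015,-0.0013],0],
    [5,[0,0,0],0],
    [5,[0,0,0],0]
  ]
}}

```text
time: 5.9
position: [0.6096, -0.0641, 0.3599]
tool_rot: [-1.647, 0.858, 1.642]
force: [-0.8, -8.1, 0.9]
gripper_width: 0.0186
```

```bash
python3 -c "from h import *; rep()"
```

```text
t 5.9 pos [ 0.6096 -0.0641  0.3599] w 0.018612118567604856 heading 125.02820408908936 phi -43.02820408908936 theta -0.6798293271676172
F [-0.8173 -8.0928  0.8535] axial 0.5806606707905058 M [-2.0187 -0.249  -0.5437] press mm in tool units [ 0.0035 -0.0015 -0.0014]
depth mm 6.012302473536072
```

```bash
python3 - <<'E'
from h import *
rep(); w=vision.snapshot("wrist")[:,:,::-1]; cv2.imwrite("pics/w4.png",w)
a=cv2.cvtColor(cv2.imread("pics/w3.png"),6);b=cv2.cvtColor(w.copy(),6)
for n,(x0,y0,x1,y1) in dict(barlow=(300,232,360,275),keeper=(325,185,395,250),hinge=(330,35,385,90),latch=(285,150,325,200)).items():
    t=a[y0:y1,x0:x1]; m=cv2.matchTemplate(b[y0-30:y1+30,x0-30:x1+30],t,cv2.TM_CCOEFF_NORMED); _,s,_,l=cv2.minMaxLoc(m); print(n,l[0]-30,l[1]-30,s)
E
```

```text
t 5.9 pos [ 0.6096 -0.0641  0.3599] w 0.018612118567604856 heading 125.02820408908936 phi -43.02820408908936 theta -0.6798293271676172
F [-0.8173 -8.0928  0.8535] axial 0.5806606707905058 M [-2.0187 -0.249  -0.5437] press mm in tool units [ 0.0035 -0.0015 -0.0014]
depth mm 6.012302473536072
barlow 3 0 0.9072629809379578
keeper 4 -1 0.9542629718780518
hinge 4 -5 0.9909071326255798
latch 3 -3 0.9399539232254028
```

Request:
{"fn": "apply_moves", "kwargs": {
  "motion": [
    [5,[0.0035,-0.0015,-0.0013],0],
    [5,[0,0,0],0]
  ]
}}

```text
time: 6.12
position: [0.6102, -0.0641, 0.359]
tool_rot: [-1.647, 0.858, 1.642]
force: [-0.0, -7.3, 1.7]
gripper_width: 0.0184
```

```bash
python3 -c "from h import *; rep()"
```

```text
t 6.1167 pos [ 0.6102 -0.0641  0.359 ] w 0.018446200301736753 heading 125.0291788206275 phi -43.02917882062749 theta -0.6798460011727231
F [-0.0067 -7.2796  1.7228] axial 0.9887269081622647 M [-2.0068 -0.3414 -0.5764] press mm in tool units [ 0.0035 -0.0015 -0.0014]
depth mm 7.00507217070551
```

Request:
{"fn": "apply_moves", "kwargs": {
  "motion": [
    [5,[0.0035,-0.0015,-0.0013],0],
    [5,[0,0,0],0]
  ]
}}

```text
time: 6.28
position: [0.6107, -0.0642, 0.3581]
tool_rot: [-1.647, 0.858, 1.642]
force: [-0.7, -8.1, 0.3]
gripper_width: 0.0194
```

```bash
python3 - <<'E'
from h import *
rep(); w=vision.snapshot("wrist")[:,:,::-1]; cv2.imwrite("pics/w5.png",w)
cv2.imwrite("pics/c5.png",np.hstack([cv2.resize(cv2.imread("pics/w3.png")[220:460,230:420],(395,500)),cv2.resize(w[220:460,230:420],(395,500))]))
E
```

```text
t 6.2833 pos [ 0.6107 -0.0642  0.3581] w 0.0193996049621021 heading 125.0284255223594 phi -43.0284255223594 theta -0.6798331150543119
F [-0.6677 -8.0573  0.313 ] axial 0.040941152990988175 M [-2.0026 -0.2836 -0.5468] press mm in tool units [ 0.0035 -0.0015 -0.0014]
depth mm 8.030351006928196
```

View pics/c5.png

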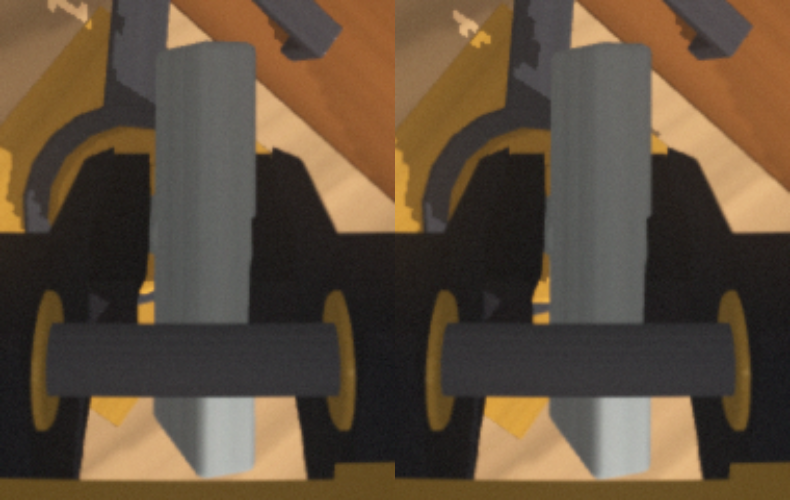

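The crops show the bar fixed relative to the fingers, so the key has gone in about 8 mm with almost no push-back. That suggests it is already in its slot. To test this, I'll turn slightly clockwise and see whether the latch follows.

Request:
{"fn": "apply_moves", "kwargs": {
  "motion": [
    [5,[0,0,0],0.03],
    [5,[0,0,0],0.03],
    [5,[0,0,0],0.03],
    [5,[0,0,0],0.03],
    [5,[0,0,0],0.03]
  ]
}}

```text
time: 6.75
position: [0.6103, -0.0636, 0.3579]
tool_rot: [-1.481, 1.011, 1.48]
force: [-3.5, -3.4, 1.7]
gripper_width: 0.0166
```

```bash
python3 - <<'E'
from h import *
rep(); w=vision.snapshot("wrist")[:,:,::-1]; cv2.imwrite("pics/w6.png",w)
cv2.imwrite("pics/c6.png",np.hstack([w[:460,150:550],vision.snapshot("side")[200:430,280:480,::-1].repeat(2,0).repeat(2,1)]))
E
```

```text
t 6.75 pos [ 0.6103 -0.0636  0.3579] w 0.016602619938958747 heading 111.46691438208096 phi -29.466914382080958 theta -0.45506203759362096
F [-3.5489 -3.4372  1.7246] axial 3.0115269229288533 M [-1.0798  0.187   0.0767] press mm in tool units [ 0.0035 -0.0017 -0.001 ]
depth mm 8.010902926146152
```

View pics/c6.png

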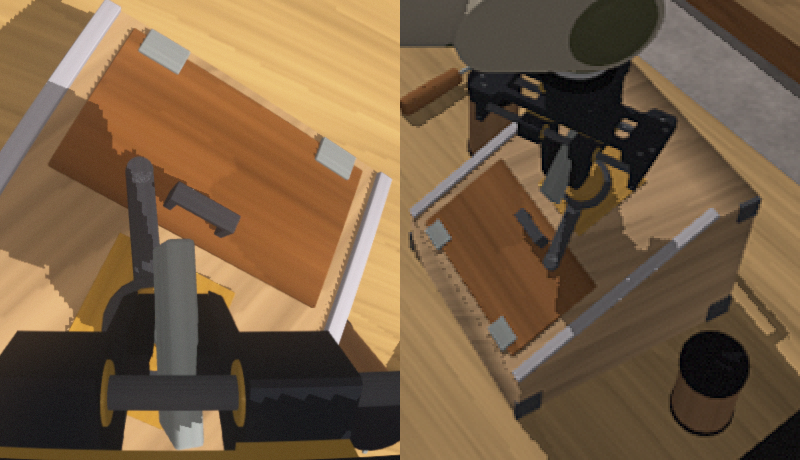

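```bash
python3 - <<'E'
from h import *
def s(p,v): return dict(position=np.array(p),tool_rot=np.array(v))
foot=np.array([.6068,-.0620,.2175])-.064*AX
u=np.array([np.cos(YAW)*.866,np.sin(YAW)*.866,.5]); v=np.cross(AX,u)
for px,st in(((233,212),s([.6061,-.0581,.3686],[-1.0351,1.3102,1.032])),((302,166),s([.6068,-.0631,.3653],[-1.648,.861,1.642])),((290,167),r.get_state())):
    o,d=ray("wrist",px,st); p=o+d*(((foot-o)@AX)/(d@AX)); q=p-foot
    print(p,np.linalg.norm(q),"angle to down-slope",np.arctan2(q@v,-q@u))
E
```

```text
[ 0.5664 -0.1088  0.1243] 0.09173584748667699 angle to down-slope -0.6021628165650004
[ 0.5677 -0.1081  0.125 ] 0.0900702348648356 angle to down-slope -0.6025972092676072
[ 0.5643 -0.1037  0.1227] 0.09189476405580865 angle to down-slope -0.5394863553822224
```

Request:
{"fn": "apply_moves", "kwargs": {
  "motion": [
    [5,[0,0,0],0.03],
    [5,[0,0,0],0.03],
    [5,[0,0,0],0.03],
    [5,[0,0,0],0.03],
    [5,[0,0,0],0]
  ]
}}

```text
time: 7.27
position: [0.6101, -0.0632, 0.3575]
tool_rot: [-1.344, 1.118, 1.347]
force: [-6.3, -2.6, 0.2]
gripper_width: 0.0145
```

```bash
python3 - <<'E'
from h import *
rep(); w=vision.snapshot("wrist")[:,:,::-1]; cv2.imwrite("pics/w7.png",w)
st=r.get_state()
t=cv2.imread("pics/w6.png")[152:182,272:306]
best=max(((cv2.minMaxLoc(cv2.matchTemplate(w[60:330,100:560],cv2.warpAffine(cv2.imread("pics/w6.png"),cv2.getRotationMatrix2D((289,167),a,1),(640,480))[152:182,272:306],cv2.TM_CCOEFF_NORMED)),a) for a in range(-30,31,5)),key=lambda z:z[0][1])
print(best); px=(best[0][3][0]+100+18,best[0][3][1]+60+15)
foot=np.array([.6068,-.0620,.2175])-.064*AX
u=np.array([np.cos(YAW)*.866,np.sin(YAW)*.866,.5]); v=np.cross(AX,u)
o,d=ray("wrist",px,st); p=o+d*(((foot-o)@AX)/(d@AX)); q=p-foot
print(px,np.linalg.norm(q),"angle",np.arctan2(q@v,-q@u))
E
```

```text
t 7.2667 pos [ 0.6101 -0.0632  0.3575] w 0.014455133836250108 heading 100.67562357951346 phi -18.675623579513456 theta -0.28476718664211137
F [-6.3309 -2.6157  0.2433] axial 3.1633174392155268 M [-0.759   0.6868 -0.0246] press mm in tool units [ 0.0035 -0.0019 -0.0006]
depth mm 8.269128827448775
((-0.6093612313270569, 0.7129830718040466, (217, 149), (200, 118)), 5)
(318, 193) 0.07966131429671836 angle -0.22360365986531888
```

View pics/w7.png

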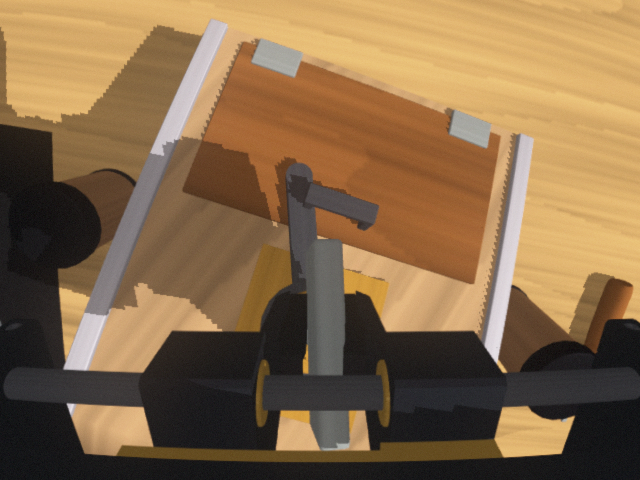

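The latch tip has moved to (299,175), close to the keeper at (343,203). So the key is in its slot and turning the latch. Now I'll push it home.

Request:
{"fn": "apply_moves", "kwargs": {
  "motion": [
    [5,[0.0052,-0.0028,-0.0009],0],
    [5,[0.0052,-0.0028,-0.0009],0],
    [5,[0.0052,-0.0028,-0.0009],0],
    [5,[0.0052,-0.0028,-0.0009],0],
    [5,[0,0,0],0]
  ]
}}

```text
time: 7.73
position: [0.6128, -0.0636, 0.353]
tool_rot: [-1.346, 1.117, 1.349]
force: [-10.6, -1.9, 6.3]
gripper_width: 0.0141
```

```bash
python3 -c "from h import *; rep()"
```

```text
t 7.7333 pos [ 0.6128 -0.0636  0.353 ] w 0.014083991277937684 heading 100.81686517414448 phi -18.816865174144482 theta -0.28695863799639504
F [-10.6339  -1.9315   6.2969] axial 10.584056088094922 M [-0.8592  1.3636 -0.0302] press mm in tool units [ 0.0035 -0.0019 -0.0006]
depth mm 13.513175059637936
```

Request:
{"fn": "apply_moves", "kwargs": {
  "motion": [
    [5,[0.0052,-0.0028,-0.0009],0],
    [5,[0.0035,-0.0019,-0.0006],0],
    [5,[0,0,0],0]
  ]
}}

```text
time: 7.98
position: [0.6135, -0.0636, 0.3527]
tool_rot: [-1.346, 1.119, 1.35]
force: [-22.1, -1.3, 20.8]
gripper_width: 0.0142
```

```bash
python3 -c "from h import *; rep()"
```

```text
t 7.9833 pos [ 0.6135 -0.0636  0.3527] w 0.014197908120824792 heading 100.82973572632086 phi -18.829735726320862 theta -0.2871583746423635
F [-22.1257  -1.3483  20.8394] axial 28.90882740635871 M [-0.6904  3.1777 -0.0864] press mm in tool units [ 0.0035 -0.0019 -0.0006]
depth mm 14.029725335134524
```

Request:
{"fn": "apply_moves", "kwargs": {
  "motion": [
    [5,[-0.007,0.0038,0.0012],0],
    [5,[0,0,0],0]
  ]
}}

```text
time: 8.15
position: [0.6129, -0.0636, 0.3529]
tool_rot: [-1.346, 1.118, 1.349]
force: [-11.1, -2.8, 7.6]
gripper_width: 0.0142
```

```bash
python3 - <<'E'
from h import *
rep(); w=vision.snapshot("wrist")[:,:,::-1]; cv2.imwrite("pics/w8.png",w)
a=cv2.cvtColor(cv2.imread("pics/w7.png"),6);b=cv2.cvtColor(w.copy(),6)
for n,(x0,y0,x1,y1) in dict(barlow=(305,234,350,275),keeper=(310,180,380,230)).items():
    t=a[y0:y1,x0:x1]; m=cv2.matchTemplate(b[y0-30:y1+30,x0-30:x1+30],t,cv2.TM_CCOEFF_NORMED); _,s,_,l=cv2.minMaxLoc(m); print(n,l[0]-30,l[1]-30,s)
E
```

```text
t 8.15 pos [ 0.6129 -0.0636  0.3529] w 0.014173378465852192 heading 100.81544294752347 phi -18.815442947523465 theta -0.2869365670535905
F [-11.0979  -2.8146   7.6371] axial 11.913012722581568 M [-0.9123  1.5601 -0.0834] press mm in tool units [ 0.0035 -0.0019 -0.0006]
depth mm 13.604968814388318
barlow 1 -1 0.9470677971839905
keeper 3 -2 0.9653434753417969
```

Request:
{"fn": "apply_moves", "kwargs": {
  "motion": [
    [5,[-0.0018,0.001,0.0003],0.04],
    [5,[0,0,0],0.04],
    [5,[0,0,0],0.04],
    [5,[0,0,0],0.04],
    [5,[0,0,0],0]
  ]
}}

```text
time: 8.62
position: [0.6129, -0.0627, 0.3524]
tool_rot: [-1.159, 1.241, 1.164]
force: [-7.2, 2.4, 3.4]
gripper_width: 0.0118
```

```bash
cat > tip.py <<'E'
from h import *
def ang(px,st,off=.064):
    foot=np.array([.6068,-.0620,.2175])-off*AX
    u=np.array([np.cos(YAW)*.866,np.sin(YAW)*.866,.5]); v=np.cross(AX,u)
    o,d=ray("wrist",px,st); p=o+d*(((foot-o)@AX)/(d@AX)); q=p-foot
    return np.linalg.norm(q),np.arctan2(q@v,-q@u)
if __name__=="__main__":
    rep()
E
python3 - <<'E'
from tip import *
rep(); print("w7 tip",ang((299,175),dict(position=np.array([.6101,-.0632,.3575]),tool_rot=np.array([-1.344,1.118,1.347]))))
E
```

```text
t 8.6167 pos [ 0.6129 -0.0627  0.3524] w 0.011815818895233837 heading 86.27185080381976 phi -4.27185080381976 theta -0.06459890484635407
F [-7.2096  2.441   3.4242] axial 6.70504689642696 M [0.2435 1.0582 0.1349] press mm in tool units [ 0.0035 -0.002  -0.0002]
depth mm 13.97829322801052
w7 tip (np.float64(0.0904102633448445), np.float64(-0.35841387497946103))
```

Request:
{"fn": "apply_moves", "kwargs": {
  "motion": [
    [5,[0,0,0],0.03],
    [5,[0,0,0],0.03],
    [5,[0,0,0],0.03],
    [5,[0,0,0],0.03],
    [5,[0,0,0],0]
  ]
}}

```text
time: 9.03
position: [0.613, -0.0619, 0.3522]
tool_rot: [-1.018, 1.318, 1.026]
force: [-6.1, 7.3, 2.0]
gripper_width: 0.0124
```

```bash
python3 -c "from h import *; rep()"
```

```text
t 9.0333 pos [ 0.613  -0.0619  0.3522] w 0.012425116161869221 heading 75.5867572243846 phi 6.413242775615402 theta 0.09703727469552276
F [-6.1422  7.2596  1.9857] axial 5.266044850772791 M [1.5061 0.681  0.5672] press mm in tool units [ 0.0035 -0.002   0.0002]
depth mm 14.161855225970509
```

Request:
{"fn": "apply_moves", "kwargs": {
  "motion": [
    [5,[0,0,0],0.02],
    [5,[0,0,0],0.02],
    [5,[0,0,0],0]
  ]
}}

```text
time: 9.28
position: [0.6131, -0.0618, 0.3521]
tool_rot: [-0.972, 1.342, 0.979]
force: [-4.3, 7.9, 1.9]
gripper_width: 0.0134
```

```bash
python3 - <<'E'
from h import *
rep(); cv2.imwrite("pics/w9.png",vision.snapshot("wrist")[:,:,::-1])
E
```

```text
t 9.2833 pos [ 0.6131 -0.0618  0.3521] w 0.013362274639194085 heading 72.05934530898149 phi 9.940654691018509 theta 0.15062926726243375
F [-4.2792  7.8677  1.9414] axial 4.34760977088578 M [1.4177 0.6229 0.7933] press mm in tool units [ 0.0035 -0.002   0.0003]
depth mm 14.265468392962582
```

Request:
{"fn": "apply_moves", "kwargs": {
  "motion": [
    [5,[0.0052,-0.003,0.0004],0],
    [5,[0,0,0],0],
    [5,[-0.0062,0.0036,-0.0005],-0.01],
    [5,[0,0,0],0],
    [40,[0,0,0],0]
  ]
}}

```text
time: 9.75
position: [0.613, -0.0623, 0.3525]
tool_rot: [-0.986, 1.336, 0.99]
force: [0.3, -0.2, 0.0]
gripper_width: 0.0178
```

Request:
{"fn": "apply_moves", "kwargs": {
  "motion": [
    [60,[0,0,0],0],
    [60,[0,0,0],0],
    [60,[0,0,0],0],
    [60,[0,0,0],0],
    [60,[-0.04,0,0],0]
  ]
}}

```text
time: 10.17
position: [0.6131, -0.0634, 0.3613]
tool_rot: [-0.984, 1.338, 0.989]
force: [0.4, 0.3, -0.7]
gripper_width: 0.051
```

Request:
{"fn": "apply_moves", "kwargs": {
  "motion": [
    [60,[-0.08,0,0],0],
    [60,[-0.12,0,0],0],
    [60,[-0.12,0,0],0],
    [60,[-0.08,0,0],0],
    [60,[-0.02,0,0],0]
  ]
}}

```text
time: 10.58
position: [0.6129, -0.0632, 0.4724]
tool_rot: [-0.991, 1.331, 0.981]
force: [-0.2, -0.5, -0.7]
gripper_width: 0.0598
```

```bash
python3 - <<'E'
from h import *
rep(); w=vision.snapshot("wrist")[:,:,::-1]; cv2.imwrite("pics/w10.png",w)
s=vision.snapshot("scene")[:,:,::-1];d=vision.snapshot("side")[:,:,::-1]
cv2.imwrite("pics/s10.png",s);cv2.imwrite("pics/d10.png",d)
q=lambda a:cv2.resize(a,(400,400),interpolation=2)
cv2.imwrite("pics/c10.png",np.vstack([np.hstack([q(s[165:265,205:305]),q(d[250:350,300:400])]),np.hstack([cv2.resize(w[:320],(400,200)),np.zeros((200,400,3),np.uint8)])]))
E
```

```text
t 10.5833 pos [ 0.6129 -0.0632  0.4724] w 0.05976711256512721 heading 72.8985919547712 phi 9.101408045228794 theta 0.13785663727063358
F [-0.175  -0.4856 -0.7227] axial -0.5729906564636457 M [0.0326 0.0142 0.0002] press mm in tool units [ 0.0035 -0.002   0.0003]
depth mm -89.96072138905012
```

View pics/c10.png

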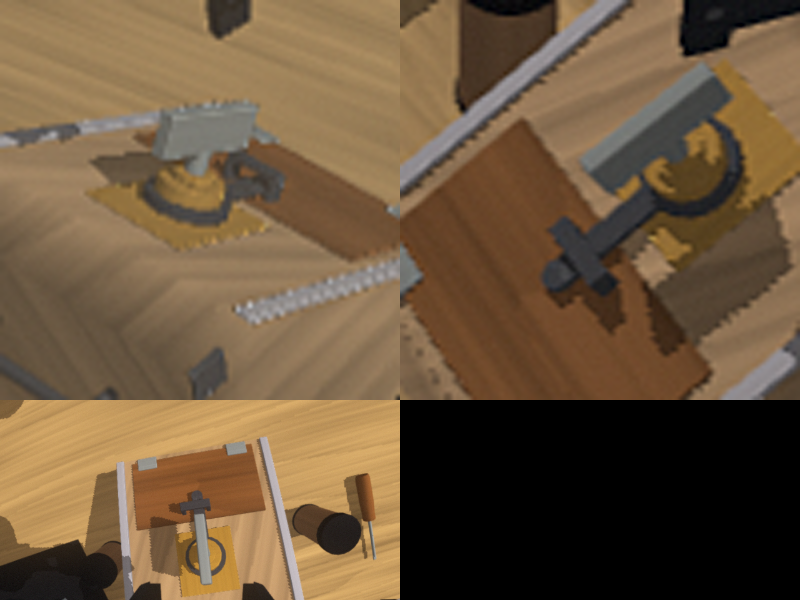

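```bash
python3 - <<'E'
from tip import *
S=lambda x,y:ray("scene",(205+x/4,165+y/4)); D=lambda x,y:ray("side",(300+(x-400)/4,250+y/4))
a,e=tri(S(213,107),D(645,117)); b,f=tri(S(208.5,130),D(657,128))
print(a,b,e,f,"press mm",-1000*(b-a)@AX)
# mask based: bar = low-saturation grey
for n in("0","10"):
    c=[]
    for k,f0,(x,y,X,Y) in(("scene","scene0" if n=="0" else "s10",(235,178,278,212)),("side","side0" if n=="0" else "d10",(335,258,385,300))):
        im=cv2.imread(f"pics/{f0}.png")[y:Y,x:X].astype(int)
        m=((im.max(2)-im.min(2)<28)&(im.max(2)>85)).astype(np.uint8)
        _,l,s,ce=cv2.connectedComponentsWithStats(m,connectivity=4); i=1+s[1:,4].argmax()
        rc=cv2.minAreaRect(np.argwhere(l==i)[:,::-1].astype(np.float32)); print(k,s[i],rc); bb=s[i]
        c.append(ray(k,(rc[0][0]+x,rc[0][1]+y)))
    p=tri(*c); print(n,p)
E
```

```text
[ 0.6072 -0.0612  0.217 ] [ 0.615  -0.0615  0.2039] 0.0027418005460756564 0.0040591290846379025 press mm 15.299131728861319
scene [  0   7  40  18 387] ((19.241243362426758, 15.859922409057617), (16.59262466430664, 38.67454147338867), 86.42366790771484)
side [  6   5  36  26 186] ((23.072002410888672, 17.60399627685547), (4.61692476272583, 40.5403938293457), 55.304840087890625)
0 (array([ 0.6132, -0.0581,  0.2186]), np.float64(0.01536560481130747))
scene [  0  12  40  19 371] ((19.725433349609375, 21.465316772460938), (16.954378128051758, 37.93826675415039), 81.25383758544922)
side [ 10   8  34  28 185] ((26.024389266967773, 20.780488967895508), (4.685213088989258, 39.98048400878906), 51.34019470214844)
10 (array([ 0.6194, -0.0571,  0.2047]), np.float64(0.010152791676725684))
```

```bash
python3 - <<'E'
from tip import *
print("tip",ang((314,152),r.get_state()))
print(r.hand_in())
E
```

```text
tip (np.float64(0.0945491967990341), np.float64(0.0014653647873013676))
the job is handed in; nothing more can be done
None
```

The case looks locked: the key is pushed home, the latch arm is under the keeper, and the gripper has let go and backed clear. I handed the job in at about 10.6 s; it reports no verdict.

**What I did**
- I gripped the T-bar and turned it counter-clockwise to about -0.68 rad.
- I then pressed in 1 mm steps. The key went in about 8 mm with almost no push-back, because it was already at its slot, so no back-and-forth search was needed. A small clockwise turn moved the latch, which confirmed it.
- I pushed the key to its hard stop, turned it clockwise until the latch stopped, and released it.

**Last checks**
- **Latch:** the arm points straight down the slope, 0.001 rad from that line, so it has turned about 0.6 rad. The pictures show it under the keeper, and the turning torque rose at the stop.
- **Key depth:** the two fixed cameras put the bar about 15 mm in, and the collar appears to sit on the barrel.
- **Clearance:** force on the tool is near zero. The canisters and screwdriver appear not to have moved, judged by eye in the wrist picture, not measured.

**What disagreed:** measured from the arm's position, the key only went in 14.0 to 14.3 mm at the stop, against about 15 mm from the cameras and 16 mm nominal. I put this down to the bar shifting a little in the tilted grip, since it met a firm stop at about 29 N.

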